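# Stop the yellow timer and ring the service bell

### The arm

A 7-joint arm with a two-finger parallel gripper is mounted at the origin on the work surface. World frame = base frame: x ahead of the robot, y to its left, z up, the work surface at z = 0. Lengths are in m, angles in rad, forces in N, time in s.
With the tool pointing down it reaches from about 0.425 to 0.875 m from the base axis. Payload 4.7 kg.
Tool frame: the origin (TCP) lies at the very end of the fingers, on their centre line; the grasp point (between the pads) lies 19 mm behind it; z points along the fingers, y is the line along which they close (so a half turn about z gives the same grasp; the last joint's range is limited). The gripper opens to 87 mm and grips with 3 to 60 N. Pads are 19 mm wide; open, the fingers measure 117 mm over their backs; the gripper's body (75 mm by 190 mm) begins 51 mm behind the grasp point.
Start: joints at [1.284, 0.321, -0.07, 1.45, 0.023, 1.371, -0.057], TCP at [0.193, -0.621, 0.223] pointing down, gripper open.
Joint ranges: [-2.86, 2.86], [-0.3, 2.09], [-1.38, 1.24], [0.06, 2.45], [-1.56, 4.7], [0.09, 2.05], [-2.69, 2.69]. Speed limits (rad/s): [2.57, 2.57, 3.14, 3.14, 3.14, 3.14, 3.14].

### API

Orientations are given as a rotation vector (axis times angle).
In Python, from bench import ctrl, get_image, job gives the robot as it stands.
- The arm moves only by the shell command python3 -m crank 'ROWS' [FORCE]. ROWS is JSON, a list that holds one entry, the list of rows, each a list of 5 numbers: the shift along the tool's x, y, z in mm, then the turn about the tool's z in rad, then the closure, from -1 (fully open) to 1 (shut), so that 0 is half open. A call has 1 to 10 rows; each row shifts and turns the commanded pose from where the row before left it, along the tool's axes as they then stand; what a row does not reach is not made up. A row lasts 1/12 s, in which the tool goes at most 41.7 mm and 7.16 degrees, less where a joint would pass 70% of its speed; a pose out of reach is approached as far as the arm can. A call with a gripper value outside its range is refused whole. The fingers move at their own pace and stop on an object; FORCE is the grip in N (left out, the last holds). Time passes only in rows, so rows that do not move let the fingers close. It gives the time, the measured TCP pose, the force, the opening and the grip force at its end, in the units of the state.
- ctrl.get_state(): the state, without advancing time (a new reading comes with each control period).
- get_image(name): name is "scene" or "top"; returns a dict with "pixels" (420x560x3 uint8, red, green, blue), "fx", "fy", "cx", "cy" (pixels), "k1" (the pictures are not rectified: a ray, as slopes to the right and down, at radius r is drawn at 1 + k1 r^2 times it, then the intrinsics apply), "T" (4x4, takes a point from camera to world coordinates). Camera axes: x right, y down, z forward; pixel columns grow to the right and rows downward; lengths in m; the calibration is good to about 2 mm. A picture is of the moment at which its call begins. There is no depth.
- job.close_job(): hands the job in; it is judged then, once.
The state is a dict: "time": time; "joint_positions": joint angles; "qd": joint speeds; "joint_torque": joint torques, N m; "position": TCP position; "tool_rot": TCP orientation; "ft_force": force on the tool from outside, world axes, zero at the start; "torque": the same for the moment, N m; "grip_width": opening from 0.0 (shut) to 1.0 (fully open); "grip_force": force on a finger pad.
Only numpy, scipy, OpenCV 4.12 (cv2) and the standard library are available. Lean on these libraries where they do the work, as an engineer would, in place of code of your own. Each camera call takes 0.05 s, during which the arm holds its last target. There are 200 camera calls.

### The job

The dish under the cloche is ready: with the fingertips press the key on top of the yellow timer well down and let it spring back, then press the brass plunger of the service bell well down in the same way and let it come up, and withdraw. Press gently, do not pick up or push either of them out of place, and leave the red and blue timers and everything else on the table untouched.

Things in the scene. Friction and masses are not known exactly. Their poses are not given: they have to be found in the camera images.
- yellow_timer: the yellow kitchen timer, a loose round puck of 66 mm diameter and about 0.2 kg, yellow all over, with a small dark display window on its side. Origin at the centre of its underside on the table, z up. On top in its middle sits its round yellow key, 38 mm across, ringed in black, whose top stands 46 mm above the table
- yellow_key_top (a point): centre of the flat top of the yellow timer's key (38 mm across), 46 mm above the table at rest; press straight down here
- yellow_key (a joint): travel of the yellow timer's key, m: 0 up at rest, 0.006 fully down; it sinks straight down, springs back when let go, and needs about 1 N to start and 4 N to reach the bottom. Past about 0.004 the timer stops; a press of more than 30 N would break it.
- bell: the service bell, a loose steel dome on a black foot of 88 mm diameter, 45 mm high to the top of the dome, about 0.35 kg. Origin at the centre of its underside on the table, z up. A brass plunger stands on top in the middle
- plunger_top (a point): centre of the top of the bell's brass plunger head (20 mm across, 7 mm thick), 60 mm above the table at rest, 15 mm above the dome; press straight down here
- plunger (a joint): travel of the bell's plunger, m: 0 up at rest, 0.006 fully down; sinks straight down, springs back, about 1 N to start and 4 N at the bottom. Past about 0.004 the bell rings; a press of more than 30 N would break it.
- red_timer: the red kitchen timer, a loose round puck of 66 mm diameter and about 0.2 kg, red all over, with a small dark display window on its side. Origin at the centre of its underside on the table, z up. On top in its middle sits its round red key, 38 mm across, ringed in black, whose top stands 46 mm above the table. To be left alone
- red_key (a joint): travel of the red timer's key, m: 0 up at rest, 0.006 fully down; it sinks straight down, springs back when let go, and needs about 1 N to start and 4 N to reach the bottom. Must not be pressed.
- blue_timer: the blue kitchen timer, a loose round puck of 66 mm diameter and about 0.2 kg, blue all over, with a small dark display window on its side. Origin at the centre of its underside on the table, z up. On top in its middle sits its round blue key, 38 mm across, ringed in black, whose top stands 46 mm above the table. To be left alone
- blue_key (a joint): travel of the blue timer's key, m: 0 up at rest, 0.006 fully down; it sinks straight down, springs back when let go, and needs about 1 N to start and 4 N to reach the bottom. Must not be pressed.
- cloche: bright metal dish cover, a loose dome 216 mm across with a brass ball knob, standing on a fixed round dark wooden board (250 mm across, 12 mm thick); the knob's top is 129 mm above the table. Origin at the centre of its underside. To be left alone
- mill: small loose dark wooden pepper mill, 50 mm across, 88 mm high, origin at the centre of its underside. To be left alone
- jar: loose amber glass jar with metal cap, 58 mm across, 75 mm high, origin at the centre of its underside. To be left alone
- cracker: loose steel shellfish cracker lying flat, about 170 mm long along its x axis, 56 mm wide, 12 mm high, origin on the table in its middle. To be left alone
Things that resemble listed ones, but are neither listed nor needed, are in the scene too. Of the things that look like the bell, take the one that is nearest to the robot's base at the start.

How it is judged:
By the outcome, as a careful person would: the job done as asked, in the order asked, and still so for the second after the job is handed in, with the robot touching nothing.
It also fails if it takes over 42 s, if anything falls off the work surface, if the arm or the gripper's body presses on something with over 40 N, if the wrist force passes 120 N, or if a joint passes its speed limit or range.

## Working session

There is one attempt and no reset: what is moved stays moved. The work goes in short steps, Python scripts to look and compute and a shell command to move; the robot and the scene stay as the last step left them, time stands still between calls to the robot, and variables do not carry over. Pictures are saved under pics/ and viewed, at most 10 in all, crops included, and the job is handed in when it is done.

```bash
ls; mkdir -p pics
python3 - <<'E'
from bench import ctrl,get_image
import cv2,numpy as np
s=ctrl.get_state();print(s)
for n in("scene","top"):
    d=get_image(n);cv2.imwrite(f"pics/{n}0.png",d["pixels"][:,:,::-1]);print(n,d["fx"],d["fy"],d["cx"],d["cy"],d["k1"],d["T"])
E
```

```text
pics
{'time': 0.0, 'joint_positions': array([ 1.28409702,  0.32181609, -0.07009226,  1.451682  ,  0.02257809,
        1.37075276, -0.05691289]), 'qd': array([ 9.57657548e-04, -4.53507964e-06,  1.29959022e-03,  1.85929262e-04,
       -8.79146443e-04, -6.79207368e-04, -1.53755959e-03]), 'joint_torque': array([ 4.96910325e-04, -4.91293788e+01, -4.03623031e-01, -3.12533033e+01,
       -6.39680726e-02,  4.38070914e-02,  1.81966166e-04]), 'position': array([ 0.1923887 , -0.62030796,  0.22146251]), 'tool_rot': array([-3.10430602e+00, -4.70471751e-01,  5.52662053e-04]), 'ft_force': array([-0.07420167, -0.45090787, -0.07275786]), 'torque': array([-0.00158175,  0.00319314, -0.0453704 ]), 'grip_force': 0.0, 'grip_width': 1.0002573896830045}
scene 428.6976083601065 428.6976083601065 284.6522696007566 210.06018339860395 -0.11779732135722605 [[ 0.82293172  0.42277409 -0.3795332   0.99498909]
 [ 0.56789127 -0.63188151  0.52747062 -0.4904418 ]
 [-0.0168191  -0.6496059  -0.76008506  0.78853791]
 [ 0.          0.          0.          1.        ]]
top 407.11436682745597 407.11436682745597 281.44938658800385 207.72156561086243 -0.04125742697946479 [[ 0.01058633 -0.99327463  0.11529721  0.50796504]
 [-0.99974667 -0.00822329  0.02095161 -0.01095641]
 [-0.01986258 -0.1154898  -0.99311006  1.05365938]
 [ 0.          0.          0.          1.        ]]
```

View pics/top0.png

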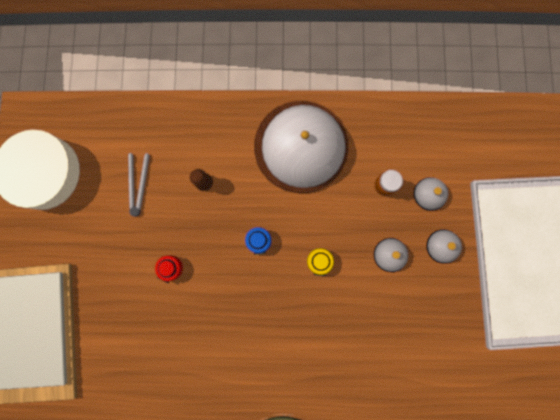

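View pics/scene0.png

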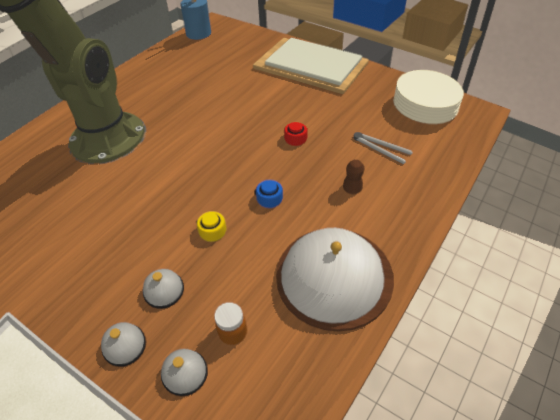

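The top view shows the yellow timer at about (320,262), blue at (258,240) and red at (168,268). Three bells sit at about (391,255), (444,246) and (431,193). Next I'll triangulate the key and the bells' plungers from both views.

```bash
cat > h.py <<'E'
import numpy as np,cv2
from bench import ctrl,get_image
def cam(d):
    # model: r_d = r(1+k1 r^2) -> OpenCV
    return np.array([[d["fx"],0,d["cx"]],[0,d["fy"],d["cy"]],[0,0,1]]),np.array([d["k1"],0,0,0,0.])
def onplane(d,uv,z):
    K,D=cam(d);p=cv2.undistortPoints(np.array([[uv]],float),K,D)[0,0]
    T=np.array(d["T"]);r=T[:3,:3]@[p[0],p[1],1];return T[:3,3]+r*(z-T[2,3])/r[2]
def proj(d,P):
    K,D=cam(d);Ti=np.linalg.inv(d["T"]);return cv2.projectPoints(np.array([P],float),cv2.Rodrigues(Ti[:3,:3])[0],Ti[:3,3],K,D)[0].ravel()
def blobs(d,lo,hi,amin):
    m=cv2.inRange(cv2.cvtColor(d["pixels"],cv2.COLOR_RGB2HSV),np.array(lo),np.array(hi))
    n,l,s,c=cv2.connectedComponentsWithStats(m)
    return [(c[i].round(1),s[i]) for i in range(1,n) if s[i][4]>=amin]
E
python3 - <<'E'
from h import *
for n in("scene","top"):
    d=get_image(n);print(n)
    for c,s in blobs(d,(22,180,120),(35,255,255),15): print(" yellow",c,s,onplane(d,c,.046).round(4))
    for c,s in blobs(d,(14,150,140),(24,255,255),12): print(" brass",c,s,onplane(d,c,.057).round(4))
    im=d["pixels"][:,:,::-1]
    a=im[235:275,290:350] if n=="top" else im[200:245,185:240]
    b=im[225:285,360:420] if n=="top" else im[260:310,135:190]
    cv2.imwrite(f"pics/c_{n}.png",np.hstack([cv2.resize(x,(390,390),interpolation=0) for x in(a,b)]))
E
```

```text
scene
 yellow [211.3 225.9] [197 211  29  31 642] [ 0.5149 -0.1041  0.046 ]
 brass [216.9  17.8] [213  15   9   6  18] [-0.1377  0.6714  0.057 ]
 brass [249.5  30.3] [244  26  12  12  38] [0.035  0.6539 0.057 ]
 brass [229.8  34.4] [226  29   7  10  20] [-0.0063  0.5915  0.057 ]
 brass [235.   30.7] [233  28   6   7  14] [-0.0085  0.6237  0.057 ]
 brass [242.5  33.5] [240  31   6   6  13] [0.0288 0.6209 0.057 ]
 brass [265.2  50.2] [245  37  37  31  87] [0.1706 0.5666 0.057 ]
 brass [204.7  41.3] [202  39   6   6  13] [-0.05    0.5052  0.057 ]
 brass [229.4  49.3] [218  43  21  13  55] [0.0627 0.5067 0.057 ]
 brass [199.2  55.2] [191  51  18  10  34] [2.000e-04 4.222e-01 5.700e-02]
 brass [207.3  59.1] [197  51  19  15  73] [0.0415 0.4172 0.057 ]
 brass [232.4  55.4] [230  52   7   7  20] [0.098 0.48  0.057]
 brass [147.   63.6] [133  55  31  16  91] [-0.1165  0.2906  0.057 ]
 brass [226.7  62.4] [225  57   6  14  27] [0.111 0.435 0.057]
 brass [179.6  59.3] [175  58  11   4  21] [-0.039   0.3676  0.057 ]
 brass [181.4  67.4] [178  64   9   8  19] [0.0032 0.3331 0.057 ]
 brass [124.8
[... 21866 characters left out ...]
  6  35] [ 0.5347 -0.4047  0.057 ]
 brass [318.9 260.4] [305 247  29  28 454] [ 0.4957 -0.0822  0.057 ]
 brass [395.8 254.6] [393 252   7   6  35] [ 0.5114 -0.2689  0.057 ]
 brass [ 48.4 265.7] [ 31 263  38   9 107] [0.4736 0.5887 0.057 ]
 brass [ 13.1 269.5] [  0 265  30  10  88] [0.4624 0.6802 0.057 ]
 brass [ 28.5 270.3] [ 24 269   9   4  15] [0.4613 0.6397 0.057 ]
 brass [135.1 306.2] [131 304   9   5  12] [0.3795 0.3637 0.057 ]
 brass [172.2 317.2] [170 315   5   6  13] [0.3551 0.2714 0.057 ]
 brass [ 71.1 388.3] [ 68 384   6   9  13] [0.1807 0.5132 0.057 ]
 brass [ 33.4 390.5] [ 29 389   9   5  13] [0.1719 0.6078 0.057 ]
 brass [ 29.6 397.8] [  0 389  74  18 337] [0.1543 0.6164 0.057 ]
```

View pics/c_top.png

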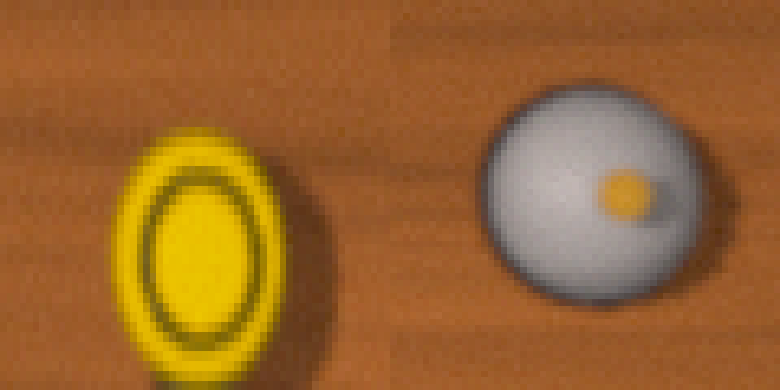

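View pics/c_scene.png

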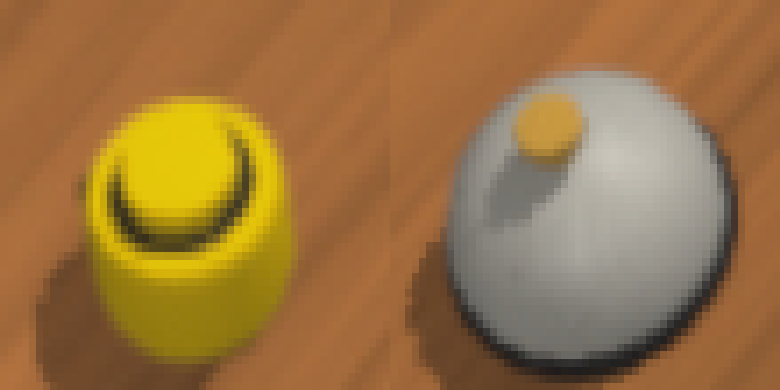

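The crops show the key top at about top (320.4,260.9) and scene (209.5,217.5). The nearest bell's plunger is at about top (395.8,254.6) and scene (156.6,275). That bell is 0.58 m from the base and the other two are 0.67 m or more, so it is the one to press.

Run:
```python
from h import *
from scipy.spatial.transform import Rotation as R
s,t=get_image("scene"),get_image("top")
for d,uv in((t,(320.4,260.9)),(s,(209.5,217.5))): print("key",onplane(d,uv,.046).round(4))
for d,uv in((t,(395.8,254.6)),(s,(156.6,275))): print("pl",onplane(d,uv,.060).round(4))
for d,m in((t,"top"),(s,"scene")):
    b=blobs(d,(105,150,60),(125,255,255),30);print(m,"blue",[(c,onplane(d,c,.04).round(3)) for c,_ in b])
st=ctrl.get_state();print(st["position"],R.from_rotvec(st["tool_rot"]).as_matrix().round(3))
```

```text
key [ 0.4944 -0.0867  0.046 ]
key [ 0.4954 -0.0879  0.046 ]
pl [ 0.5114 -0.2681  0.06  ]
pl [ 0.5144 -0.2701  0.06  ]
top blue [(array([258., 240.]), array([0.544, 0.068, 0.04 ]))]
scene blue [(array([369. ,  11.6]), array([0.31 , 1.071, 0.04 ])), (array([268.9, 193.4]), array([0.56 , 0.051, 0.04 ]))]
[ 0.19249404 -0.62067689  0.22219958] [[ 0.955  0.296 -0.   ]
 [ 0.296 -0.955  0.001]
 [-0.    -0.001 -1.   ]]
```

```bash
python3 -m crank '[[[24.8,-23.3,0,0,1],[24.8,-23.3,0,0,1],[24.8,-23.3,0,0,1],[24.8,-23.3,0,0,1],[24.8,-23.3,0,0,1],[24.8,-23.3,0,0,1],[24.8,-23.3,0,0,1],[24.8,-23.3,0,0,1],[24.8,-23.3,0,0,1],[24.8,-23.3,0,0,1]]]' 10
python3 -m crank '[[[24.8,-23.3,0,0,1],[24.8,-23.3,0,0,1],[24.8,-23.3,0,0,1],[24.8,-23.3,0,0,1],[24.8,-23.3,20,0,1],[24.8,-23.3,20,0,1],[24.8,-23.3,20,0,1],[24.8,-23.3,20,0,1],[0,0,20,0,1],[0,0,20,0,1]]]'
python3 -m crank '[[[0,0,15,0,1],[0,0,0,0,1],[0,0,0,0,1]]]'
python3 - <<'E'
from h import *
from scipy.spatial.transform import Rotation as R
st=ctrl.get_state();p=st["position"];M=R.from_rotvec(st["tool_rot"]).as_matrix()
print(p,M.round(3),"err tool mm",(M.T@(np.array([.495,-.0873,.046])-p)*1e3).round(1),st["ft_force"])
o=[]
for n in("top","scene"):
    d=get_image(n);u=proj(d,p);print(n,u);im=d["pixels"][:,:,::-1].copy()
    x,y=u.astype(int);o.append(cv2.resize(im[max(y-50,0):y+50,x-50:x+50],(390,390),interpolation=2))
cv2.imwrite("pics/k.png",np.hstack(o))
E
```

```text
time: 1.13
position: [0.3609, -0.3233, 0.2227]
tool_rot: [3.106, 0.47, 0.0]
ft_force: [1.0, 0.6, -0.3]
grip_width: 0.329
grip_force: 0.0
time: 1.97
position: [0.4957, -0.0851, 0.1019]
tool_rot: [-3.104, -0.479, -0.002]
ft_force: [-0.9, -1.7, 0.5]
grip_width: 0.005
grip_force: 0.0
time: 2.22
position: [0.4941, -0.0879, 0.0872]
tool_rot: [-3.105, -0.471, 0.002]
ft_force: [-0.3, -0.3, 0.1]
grip_width: 0.008
grip_force: 0.0
[ 0.49411739 -0.08786044  0.0871775 ] [[ 0.955  0.296 -0.002]
 [ 0.296 -0.955  0.001]
 [-0.001 -0.001 -1.   ]] err tool mm [ 1.1 -0.2 41.2] [-0.25929832 -0.25159144  0.07615962]
top [322.23095542 261.28619941]
scene [206.25745595 205.25354519]
```

View pics/k.png

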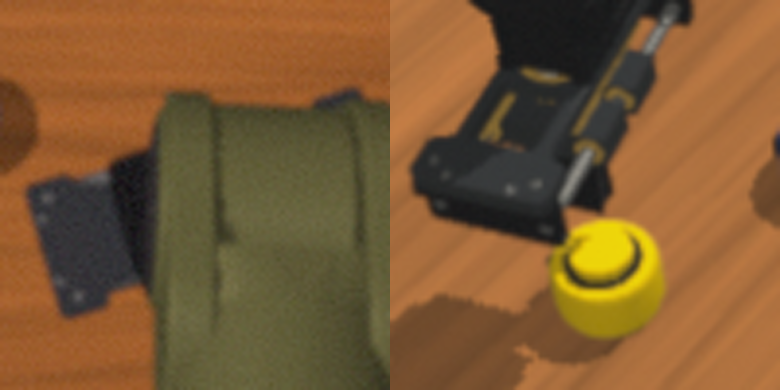

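The shut fingertips are over the key, with about 1 mm of error. Lowering now.

```bash
python3 -m crank '[[[0.5,0,12,0,1],[0.5,0,12,0,1],[0,0,8,0,1],[0,0,3,0,1],[0,0,1.5,0,1],[0,0,1.5,0,1],[0,0,1.2,0,1],[0,0,0,0,1],[0,0,0,0,1]]]'
```

```text
time: 3.07
position: [0.4959, -0.0878, 0.0486]
tool_rot: [3.106, 0.471, 0.001]
ft_force: [0.5, -0.4, -0.7]
grip_width: 0.009
grip_force: 0.0
```

```bash
python3 -m crank '[[[0,0,1,0,1],[0,0,1,0,1],[0,0,1,0,1],[0,0,1,0,1],[0,0,0,0,1],[0,0,0,0,1]]]'
```

```text
time: 3.57
position: [0.4958, -0.0878, 0.0445]
tool_rot: [3.106, 0.471, 0.001]
ft_force: [0.0, 0.3, 1.9]
grip_width: 0.005
grip_force: 0.9
```

```bash
python3 -m crank '[[[0,0,1,0,1],[0,0,1,0,1],[0,0,1,0,1],[0,0,0,0,1],[0,0,0,0,1]]]'
```

```text
time: 3.98
position: [0.4958, -0.0878, 0.0415]
tool_rot: [3.106, 0.471, 0.001]
ft_force: [-1.4, -0.3, 3.1]
grip_width: 0.004
grip_force: 1.7
```

```bash
python3 -m crank '[[[0,0,0.6,0,1],[0,0,0.6,0,1],[0,0,0,0,1],[0,0,0,0,1],[0,0,0,0,1]]]'
```

```text
time: 4.4
position: [0.4959, -0.0878, 0.0404]
tool_rot: [3.106, 0.471, 0.001]
ft_force: [-0.6, 0.3, 5.1]
grip_width: 0.002
grip_force: 2.6
```

```bash
python3 -m crank '[[[0,0,-2,0,1],[0,0,-2,0,1],[0,0,-3,0,1],[0,0,-5,0,1],[0,0,-18,0,1],[0,0,-20,0,1],[0,0,-15,0,1],[0,0,0,0,1]]]'
python3 -m crank '[[[-4.7,22.3,0,0,1],[-4.7,22.3,0,0,1],[-4.7,22.3,0,0,1],[-4.7,22.3,0,0,1],[-4.7,22.3,0,0,1],[-4.7,22.3,0,0,1],[-4.7,22.3,0,0,1],[-4.7,22.3,0,0,1],[0,0,0,0,1],[0,0,0,0,1]]]'
python3 - <<'E'
from h import *
from scipy.spatial.transform import Rotation as R
st=ctrl.get_state();p=st["position"];M=R.from_rotvec(st["tool_rot"]).as_matrix()
print("err tool mm",(M.T@(np.array([.513,-.269,.060])-p)*1e3).round(1),st["ft_force"])
o=[]
for n in("top","scene"):
    d=get_image(n);u=proj(d,p);print(n,u);im=d["pixels"][:,:,::-1].copy()
    for c,s in blobs(d,(22,180,120),(35,255,255),100): print(n,"yellow",c,s)
    if n=="scene":
        print([c for c,_ in blobs(d,(14,150,140),(24,255,255),12) if abs(c-[156.6,276]).max()<12])
        x,y=155,270;o.append(cv2.resize(im[y-50:y+50,x-50:x+50],(500,500),interpolation=2))
cv2.imwrite("pics/b.png",np.hstack(o))
E
```

```text
time: 5.07
position: [0.4973, -0.0878, 0.108]
tool_rot: [3.104, 0.47, 0.006]
ft_force: [0.1, 0.5, -0.4]
grip_width: 0.007
grip_force: 0.0
time: 5.9
position: [0.5114, -0.2702, 0.1038]
tool_rot: [-3.105, -0.466, 0.003]
ft_force: [-0.2, 0.4, -0.3]
grip_width: 0.006
grip_force: 0.0
err tool mm [ 2.  -0.6 43.8] [-0.21231618  0.41028202 -0.26473737]
top [401.6002304  254.57615796]
top yellow [320.1 261.2] [307 248  27  27 558]
scene [149.91028176 262.21694559]
scene yellow [211.2 225.9] [197 211  29  31 647]
[array([156.6, 276. ])]
```

View pics/b.png

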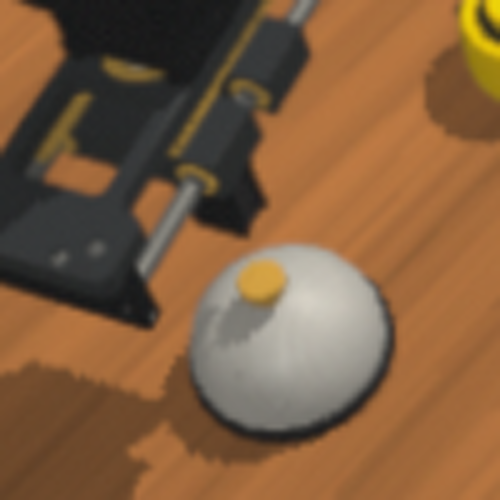

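The fingertip should appear at about crop (225,211), next to the dark tip at (245,230). I'll project the known gripper geometry to confirm what the piece at (150,320) is.

Run:
```python
from h import *
from scipy.spatial.transform import Rotation as R
st=ctrl.get_state();p=st["position"];M=R.from_rotvec(st["tool_rot"]).as_matrix();d=get_image("scene")
for nm,v in (("tip",[[sx*9.5,sy*15,0] for sx in(-1,1) for sy in(-1,1)]),("body",[[sx*37,sy*95,-70] for sx in(-1,1) for sy in(-1,1)])):
    for q in v: print(nm,q,((proj(d,p+M@(np.array(q)/1e3))-[105,220])*5).round())
```

```text
tip [-9.5, -15, 0] [227. 171.]
tip [-9.5, 15, 0] [190. 232.]
tip [9.5, -15, 0] [269. 182.]
tip [9.5, 15, 0] [233. 244.]
body [-37, -95, -70] [ 219. -108.]
body [-37, 95, -70] [-45. 287.]
body [37, -95, -70] [386. -68.]
body [37, 95, -70] [139. 345.]
```

The projection matches: the fingertips are at (233,244), and the lower-left piece is the body corner at (139,345). Lowering onto the plunger.

```bash
python3 -m crank '[[[1,0,12,0,1],[0.8,-0.5,12,0,1],[0,0,9,0,1],[0,0,4,0,1],[0,0,2,0,1],[0,0,1,0,1],[0,0,0,0,1],[0,0,0,0,1]]]'
```

```text
time: 6.72
position: [0.5144, -0.2684, 0.0655]
tool_rot: [3.106, 0.47, 0.001]
ft_force: [-0.1, 1.1, -0.1]
grip_width: 0.0
grip_force: 0.0
```

```bash
python3 -m crank '[[[-0.8,0.2,2,0,1],[0,0,1.5,0,1],[0,0,1,0,1],[0,0,1,0,1],[0,0,1,0,1],[0,0,0.5,0,1],[0,0,0,0,1],[0,0,0,0,1]]]'
```

```text
time: 7.38
position: [0.5134, -0.2688, 0.0583]
tool_rot: [3.106, 0.471, -0.0]
ft_force: [-0.8, -0.6, 2.2]
grip_width: 0.005
grip_force: 1.0
```

```bash
python3 -m crank '[[[0,0,1,0,1],[0,0,1,0,1],[0,0,0.8,0,1],[0,0,0.6,0,1],[0,0,0.4,0,1],[0,0,0,0,1],[0,0,0,0,1],[0,0,0,0,1]]]'
```

```text
time: 8.05
position: [0.5135, -0.2688, 0.0545]
tool_rot: [3.106, 0.471, 0.0]
ft_force: [-1.0, 0.0, 4.2]
grip_width: 0.005
grip_force: 2.1
```

The plunger is 5.5 mm down at 4 N. Raising and withdrawing.

```bash
python3 -m crank '[[[0,0,-2,0,1],[0,0,-2,0,1],[0,0,-3,0,1],[0,0,-5,0,1],[0,0,-20,0,1],[0,0,-30,0,1],[0,0,-30,0,1],[0,0,-30,0,1],[0,0,-30,0,1]]]'
python3 -m crank '[[[-24,20,0,0,1],[-24,20,0,0,1],[-24,20,0,0,1],[-24,20,0,0,1],[-24,20,0,0,1],[-24,20,0,0,1],[0,0,0,0,1],[0,0,0,0,1],[0,0,0,0,1]]]'
python3 - <<'E'
from h import *
for n in("top","scene"):
    d=get_image(n)
    for c,s in blobs(d,(22,180,120),(35,255,255),100): print(n,"yellow",c,s)
    print(n,[(c,s[4]) for c,s in blobs(d,(14,150,140),(24,255,255),12) if min(abs(c-[156.6,276]).max(),abs(c-[395.8,254.6]).max())<5])
    if n=="scene": cv2.imwrite("pics/end.png",d["pixels"][:,:,::-1])
E
```

```text
time: 8.8
position: [0.5134, -0.2679, 0.2077]
tool_rot: [-3.105, -0.472, -0.0]
ft_force: [0.9, -0.2, -0.7]
grip_width: 0.008
grip_force: 0.0
time: 9.55
position: [0.412, -0.425, 0.2062]
tool_rot: [-3.105, -0.471, -0.001]
ft_force: [-0.0, 0.6, 0.6]
grip_width: 0.008
grip_force: 0.0
top yellow [320.2 261.3] [307 248  27  27 558]
top [(array([395.9, 254.6]), np.int32(36))]
scene yellow [211.3 225.9] [197 211  29  31 640]
scene [(array([156.6, 276. ]), np.int32(47))]
```

View pics/end.png

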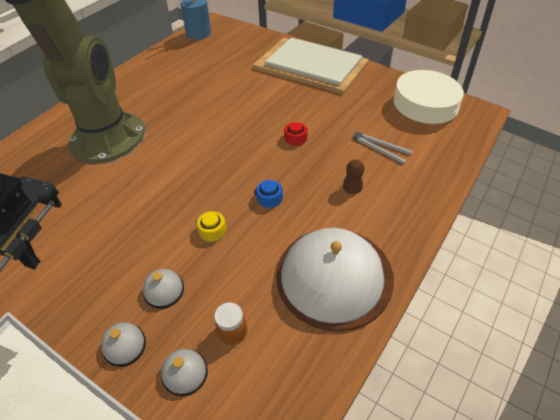

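The final view shows nothing moved: the key (211,226) and plunger (157,276) are back up where they started, and the arm is clear.

```bash
python3 -c "from bench import job;print(job.close_job())"
```

```text
the job is handed in; nothing more can be done
None
```

I pressed the yellow timer's key about 5.6 mm down (5 N) and then the nearest bell's plunger about 5.5 mm down (4 N); both sprang back, nothing else moved, the arm withdrew, and I handed the job in at about 9.6 s.

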